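# Put the medicine away and lock the child-safe box

### The job

The medicine must not be left lying about: set the small brown dropper bottle down gently on its side in the open grey steel medicine box. Then shut the box so that a child cannot open it: pull up the black spring knob, slide the cover right across and let the knob go so that its pin drops fully home in the closing hole. Leave everything else where it stands.

Things in the scene. Friction and masses are not known exactly. Their poses are not given: they have to be found in the camera images.
- dropper: The dropper bottle, brown glass with a black cap and rubber bulb, 102 mm long, lying on its side on the worktop to the right of the box. Origin: centre of its base; its own z axis runs from the base to the bulb. Glass body 32 mm across from 0 to 62 mm, cap 24 mm across to 77 mm, bulb 12 mm across to 102 mm; about 70 g; its axis is 16 mm above what it lies on.
- dropper_mid (a point): Point on the bottle's axis, 35 mm from the base: the place to grip, across the glass body (32 mm).
- med_box: The fixed grey steel medicine box, 140 mm (its x) by 238 mm (its y, from -131 to +107), 66 mm high at its long sides. Origin: on the worktop, under the middle of the inside. Inside: x -52 to +52 mm, y -95 to +95 mm, floor 6 mm up, 50 mm deep under the cover. The flat cover slides along the box's y; its upper face is 61.5 mm above the worktop. Parked open, it juts out of the +y end.
- bay (a point): Middle of the open part of the box's floor (box x = 0, y = -32 mm, z = 6 mm); with the cover parked the inside is open from y = -95 to about +23 mm. The bottle fits here lying along the box's y axis, either way round.
- cover (a joint): Position of the sliding cover in m: 0 against the end stop at the box's -y end, 0.155 fully open. It starts parked at about 0.15, blocked by the plunger's pin until the knob is pulled up 8 mm or more; then it slides with 2 to 4 N of drag and stays where it is left. The cover shuts the whole mouth anywhere below 0.028.
- plunger (a joint): Height of the spring plunger in m: 0 with the pin dropped fully home (also while parked), 0.007 to 0.008 with the pin riding on the steel keeper strip, 0.012 pulled right up. The spring pulls it down with about 5.5 N at 0 and 9 N at 0.012 (damped: it falls in some 0.1 s). Let go over the strip, the pin rides on it and drops into the closing hole as soon as the cover brings it there.
- knob (a point): Centre of the plunger's black knob, 24 mm across, 22 mm high, on a steel sleeve on the cover above the near (-x) rail; it moves with cover and plunger. With the pin home it is 86 mm above the worktop and the knob's underside is 13 mm above the cover. It is pulled straight up; pinched or pushed sideways it takes the cover along.
- pin_tip (a point): Lower end of the plunger's 8 mm pin, under the knob. It runs along a steel keeper strip on the near rail: parked, it hangs behind the strip's end. The closing hole (10 mm long) takes the pin with the cover joint somewhere from 0.005 to 0.023: the strip is screwed down through slots, so the place must be felt. Once the pin is in, the cover is stopped dead both ways.
- tumbler: Bystander: clear drinking glass, 77 mm across, 89 mm high, behind the bottle. Origin: centre of its underside.
- spice_jar: Bystander: glass spice jar with a dark cap, 41 mm across, 105 mm high. Origin: centre of its underside.
- salt: Bystander: salt shaker with a metal cap, 44 mm across, 90 mm high. Origin: centre of its underside.
- jam: Bystander: jam jar, 71 mm across, 110 mm high, to the left of the microwave. Origin: centre of its underside.

How it is judged:
On the way, in this order (a step that is already met when the one before it is completed fails the run):
1. the bottle lies on its side inside the box, let go, while the cover is still open (x of dropper_mid in the frame of med_box between -0.052 and 0.052 m and y of dropper_mid in the frame of med_box between -0.095 and 0.095 m and z of dropper_mid in the frame of med_box below 0.04 m and angle between dropper's own z axis and vertical above 1.2 rad and contact force between the fingers and dropper below 0.1 N and value of joint cover above 0.12 m), for 0.2 s.
2. the knob is pulled up while the cover is still open (value of joint plunger above 0.0075 m and value of joint cover above 0.11 m), for 0.05 s.
At the end, for the whole second after the job is handed in: The bottle lies on its side at rest inside the box, the cover is across (joint below 0.027 m) and the plunger's pin has dropped into the closing hole to within 2.5 mm of fully home (value of joint cover below 0.027 m and value of joint plunger below 0.0025 m and x of dropper_mid in the frame of med_box between -0.052 and 0.052 m and y of dropper_mid in the frame of med_box between -0.095 and 0.095 m and z of dropper_mid in the frame of med_box below 0.04 m and angle between dropper's own z axis and vertical above 1.2 rad and linear speed of dropper below 0.02 m/s); the robot touches nothing.
It fails at once if the glass bottle is dropped or thrown (moves faster than 0.7 m/s without being held) (linear speed of dropper above 0.7 m/s and contact force between the fingers and dropper below 0.05 N).
It fails at once if a bystander is shifted by more than 25 mm (distance of any of tumbler, spice_jar, salt, jam from where it was at the start of the episode above 0.025 m).
It also fails if it takes over 48 s, if anything falls off the work surface, if the arm or the gripper's body presses on something with over 40 N, if the wrist force passes 120 N, or if a joint passes its speed limit or range.

### The arm

A 6-joint arm with a two-finger parallel gripper is mounted at the origin on a cart in front of the work surface, level with it; the furniture and walls round the work are solid. World frame = base frame: x ahead of the robot, y to its left, z up, the work surface at z = 0. Lengths are in m, angles in rad, forces in N, time in s.
With the tool pointing down it reaches from about 0.325 to 0.875 m from the base axis. Payload 4.4 kg.
Tool frame: the origin (TCP) lies between the finger pads; the fingertips stand 14 mm ahead of it and the grasp point (between the pads) lies 5 mm behind it; z points along the fingers, y is the line along which they close (so a half turn about z gives the same grasp; the last joint's range is limited). The gripper opens to 85 mm and grips with 20 to 120 N. Pads are 22 mm wide; open, the fingers measure 114 mm over their backs; the gripper's body (76 mm by 85 mm) begins 54 mm behind the grasp point. The pads swing forward as they close: fully open they stand 13 mm farther back than shut.
Start: joints at [-1.337, 0.207, 1.542, -0, 1.393, -0.15], TCP at [0.216, -0.533, 0.245] pointing down, gripper open.
Joint ranges: [-2.73, 2.73], [-0.86, 2.22], [0.23, 2.46], [-1.11, 4.25], [0.08, 2.63], [-2.82, 2.82]. Speed limits (rad/s): [2.79, 2.79, 3.14, 3.14, 3.14, 3.14].

### API

Orientations are given as a rotation vector (axis times angle).
In Python, from station import manip gives the robot as it stands.
- The arm moves only by the tool play_rows, never from a script. Its argument "moves" is a list of rows, each an object with "translation": the shift along the tool's x, y, z in units of 0.025 m (1.0 is 0.025 m), a list of three; "delta_rot": the turn, a rotation vector about the tool's x, y, z in units of 0.08 rad (1.0 is 0.08 rad), a list of three. A call has 1 to 20 rows; each row shifts and turns the commanded pose from where the row before left it, along the tool's axes as they then stand; what a row does not reach is not made up. A row lasts 1/12 s, in which the tool goes at most 41.7 mm and 7.16 degrees, less where a joint would pass 70% of its speed; a pose out of reach is approached as far as the arm can. A call with a number of a shift or a turn outside -1 to 1 is refused whole. A call with a gripper value outside its range is refused whole. "claw" is the opening, from 0 (shut) to 1 (fully open), set as the call begins (left out, the last holds). The fingers move at their own pace and stop on an object; "grip_force" is the grip in N (left out, the last holds). Time passes only in rows, so rows that do not move let the fingers close. It gives the time, the measured TCP pose, the force, the opening and the grip force at its end, in the units of the state.
- manip.get_obs(): the state, without advancing time (a new reading comes with each control period).
- manip.grab_frame(name): name is "side" or "top"; returns (picture, depth): 384x512x3 uint8, red, green, blue; 384x512 float32, m along the optical axis (not along the pixel's ray), 0 where there is no reading.
- manip.calibration(name): a dict with "camera_matrix" (3x3 intrinsics, pixels), "k1" (the pictures are not rectified: a ray, as slopes to the right and down, at radius r is drawn at 1 + k1 r^2 times it, then the intrinsics apply), "cam_to_world" (4x4, takes a point from camera to world coordinates). Camera axes: x right, y up, looking along -z (the intrinsics and any distortion apply to the point x, -y, -z); pixel columns grow to the right and rows downward; lengths in m; the calibration is good to about 2 mm. A picture is of the moment at which its call begins. calibration takes no time and is no camera call.
- manip.hand_in(): hands the job in; it is judged then, once.
The state is a dict: "t": time; "joint_positions": joint angles; "qvel": joint speeds; "joint_torque": joint torques, N m; "tool_pos": TCP position; "eef_rot": TCP orientation; "wrist_force": force on the tool from outside, world axes, zero at the start; "wrist_torque": the same for the moment, N m; "gripper_width": finger opening in m; "grasp_force": force on a finger pad.
Only numpy, scipy, OpenCV 4.12 (cv2) and the standard library are available. Lean on these libraries where they do the work, as an engineer would, in place of code of your own. Each camera call takes 0.05 s, during which the arm holds its last target. There are 200 camera calls.

## Working session

There is one attempt and no reset: what is moved stays moved. The work goes in short steps, Python scripts to look and compute and a tool call to move; the robot and the scene stay as the last step left them, time stands still between calls to the robot, and variables do not carry over. Pictures are saved under pics/ and viewed, at most 10 in all, crops included, and the job is handed in when it is done.

Besides the shell and the picture viewer there is one more tool, called after "Call:" as name([rows], argument=value, ...), one row to a line, values as JSON. play_rows: Moves the arm, as the interface text tells. Its arguments: {"type":"object","properties":{"moves":{"type":"array"},"claw":{"type":"number"},"grip_force":{"type":"number"}},"required":["moves"]}

```bash
ls; mkdir -p pics; cat > h.py <<'E'
import numpy as np, cv2
from station import manip
def grab(name,fn=None):
    im,d=manip.grab_frame(name)
    if fn: cv2.imwrite('pics/'+fn,im[:,:,::-1]); np.save('pics/'+fn+'.npy',d); np.save('pics/'+fn+'.rgb.npy',im)
    return im,d
def cloud(name,d):
    c=manip.calibration(name);K=np.array(c['camera_matrix'],float);T=np.array(c['cam_to_world'])
    h,w=d.shape;u,v=np.meshgrid(np.arange(w),np.arange(h))
    x=(u-K[0,2])/K[0,0];y=(v-K[1,2])/K[1,1];rd=np.hypot(x,y);r=rd.copy()
    for _ in range(10): r=rd/(1+c['k1']*r*r)
    s=1/(1+c['k1']*r*r);x=x*s;y=y*s
    P=np.stack([x*d,-y*d,-d,np.ones_like(d)],-1)@T.T
    P=P[...,:3];P[d==0]=np.nan
    return P
E
python3 - <<'E'
from h import *
for n in('top','side'):
    grab(n,n+'0.png');print(n,manip.calibration(n))
o=manip.get_obs();print(o)
E
```

```text
pics
top {'camera_matrix': array([[368.40790951,   0.        , 251.80331145],
       [  0.        , 368.40790951, 188.2528623 ],
       [  0.        ,   0.        ,   1.        ]]), 'k1': -0.11045056708270024, 'cam_to_world': array([[ 3.31199805e-03,  9.81159685e-01, -1.93170140e-01,
         4.03348306e-01],
       [-9.99898774e-01,  5.76310049e-04, -1.42165378e-02,
        -9.29765611e-02],
       [-1.38373679e-02,  1.93197671e-01,  9.81062275e-01,
         9.68723661e-01],
       [ 0.00000000e+00,  0.00000000e+00,  0.00000000e+00,
         1.00000000e+00]])}
side {'camera_matrix': array([[486.50006144,   0.        , 255.48888312],
       [  0.        , 486.50006144, 197.36899022],
       [  0.        ,   0.        ,   1.        ]]), 'k1': -0.1481992139518892, 'cam_to_world': array([[-0.97051731,  0.13790429, -0.197683  ,  0.32166447],
       [-0.23966901, -0.46505559,  0.85222184,  0.93236551],
       [ 0.02559146,  0.87447453,  0.48439588,  0.64902956],
       [ 0.        ,  0.        ,  0.        ,  1.        ]])}
{'t': 0.1, 'joint_positions': array([-1.33649007e+00,  2.07364236e-01,  1.54282057e+00, -3.42718338e-05,
        1.39350996e+00, -1.50553691e-01]), 'qvel': array([-0.00030821, -0.00241631, -0.00246648, -0.00073661, -0.00134772,
       -0.00198338]), 'joint_torque': array([-1.03980128e-03, -3.84095371e+01, -2.92549896e+01, -4.15865916e-04,
        4.84997916e-03, -2.73019879e-05]), 'tool_pos': array([ 0.21566776, -0.53230778,  0.24422063]), 'eef_rot': array([-3.08154450e+00, -6.00420535e-01,  1.91040412e-04]), 'wrist_force': array([-0.06858839, -1.00279197, -0.22528773]), 'wrist_torque': array([-0.07673488,  0.02655718,  0.01667662]), 'grasp_force': 0.0, 'gripper_width': 0.08550530680548327}
```

View pics/top0.png

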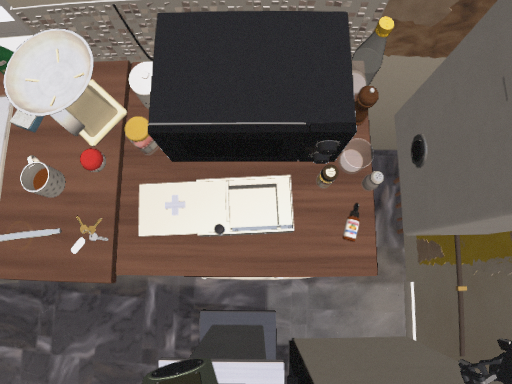

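View pics/side0.png

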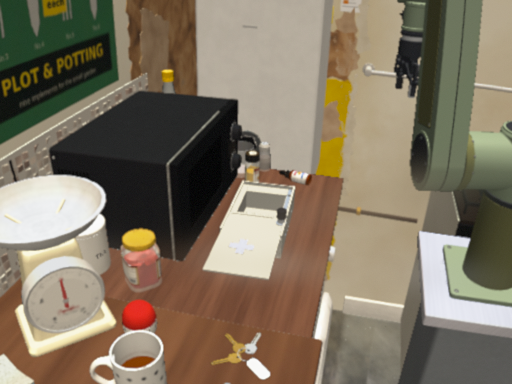

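The top view shows the box at about px (195–293, 178–235), the cover jutting out to the left, the knob at (219,229) and the bottle at (351,222) with its bulb pointing up the picture (+x). The tumbler is at (355,155), the spice jar at (328,175), and the microwave stands right behind the box.

```bash
python3 - <<'E'
from h import *
im=np.load('pics/top0.png.rgb.npy');d=np.load('pics/top0.png.npy');P=cloud('top',d)
f=lambda u,v:np.round(P[v,u],4)
for n,u,v in [('knob',219,229),('boxRight',288,205),('floor',250,200),('cover',205,205),('cov2',150,210),('table',320,230),('mwfront',250,155),('mwfrontR',320,150),('label',351,228),('bulb',356,209)]: print(n,f(u,v))
# bottle: points above table
X,Y,Z=P[...,0],P[...,1],P[...,2]
v,u=np.mgrid[:384,:512]
m=(u>335)&(u<370)&(v>195)&(v<248)&(Z>0.006)&(Z<.06)
Q=P[m];print('bottle',len(Q),Q.min(0),Q.max(0))
c=Q[:,:2].mean(0);w,V=np.linalg.eigh(np.cov((Q[:,:2]-c).T));a=V[:,1];t=(Q[:,:2]-c)@a;s=(Q[:,:2]-c)@V[:,0]
print(c,a,t.min(),t.max(),s.min(),s.max())
for lo in np.arange(-.06,.06,.01):
    k=(t>lo)&(t<=lo+.01)
    if k.sum(): print(round(lo,2),k.sum(),s[k].min().round(4),s[k].max().round(4),Q[k,2].max().round(4))
# box heights
m=(u>130)&(u<300)&(v>170)&(v<245)&(Z>.03)&(Z<.12)
Q=P[m]
hi=Q[(Q[:,2]>.055)&(Q[:,2]<.075)];r=cv2.minAreaRect((hi[:,:2]*1000).astype(np.float32));print('rect',r,np.percentile(hi[:,2],[5,50,95]))
k=Q[Q[:,2]>.08];print('knob',len(k),k.mean(0),k.min(0),k.max(0))
big=cv2.resize(im[165:250,125:375],None,fx=3.2,fy=3.2,interpolation=cv2.INTER_CUBIC);cv2.imwrite('pics/c1.png',big[:,:,::-1])
# microwave front & others
m=(Z>.1)&(X<.65)&(u>150)&(u<360)&(v<200)
print('mw minx',[(lo.round(2),np.nanmin(X[m&(Y>lo)&(Y<lo+.05)]).round(3),np.nanmax(Z[m&(Y>lo)&(Y<lo+.05)]).round(3)) for lo in np.arange(-.4,.2,.05) if (m&(Y>lo)&(Y<lo+.05)).any()])
E
```

```text
knob [ 0.4762 -0.0034  0.1011]
boxRight [ 0.5404 -0.1705  0.0562]
floor [ 0.5614 -0.0743  0.0047]
cover [0.5395 0.0371 0.0599]
cov2 [0.5257 0.1749 0.0649]
table [ 0.4822 -0.2584  0.0013]
mwfront [ 0.6661 -0.0751  0.0702]
mwfrontR [ 0.6465 -0.234   0.1778]
label [ 0.4844 -0.3326  0.0334]
bulb [ 0.5347 -0.3506  0.023 ]
bottle 388 [ 0.45234566 -0.37554606  0.00629363] [ 0.55128148 -0.31370371  0.03733867]
[ 0.49409309 -0.33624245] [-0.96337586  0.26815472] -0.059511344543285154 0.03925398332917925 -0.014886610896169007 0.0468937085259576
-0.06 13 -0.0042 0.0061 0.0248
-0.05 19 -0.0051 0.0073 0.0244
-0.04 24 -0.0091 0.0103 0.0295
-0.03 36 -0.0105 0.0126 0.033
-0.02 42 -0.0137 0.017 0.0358
-0.01 50 -0.0137 0.0165 0.0367
0.0 50 -0.0149 0.0169 0.0355
0.01 47 -0.0139 0.0162 0.0373
0.02 51 -0.0136 0.0469 0.0353
0.03 56 -0.014 0.0331 0.0368
rect ((535.8363647460938, 13.250076293945312), (141.03443908691406, 385.4707946777344), 3.0684945583343506) [0.05617759 0.0619282  0.06617575]
knob 82 [ 0.47663591 -0.00170686  0.09625919] [ 0.46568462 -0.01212332  0.0803136 ] [0.48870924 0.00921556 0.10111649]
mw minx [(np.float64(-0.3), np.float64(0.594), np.float64(0.19)), (np.float64(-0.25), np.float64(0.611), np.float64(0.189))]
```

View pics/c1.png

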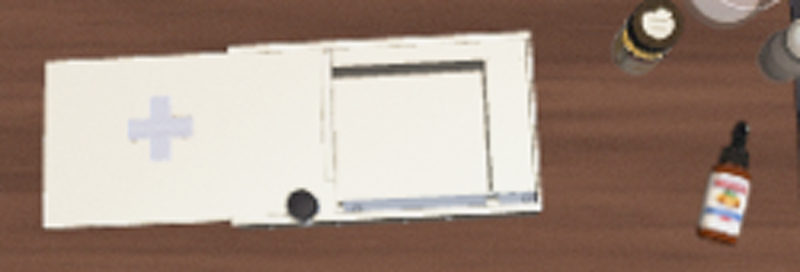

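The crop confirms the open bay at crop px (332–488, 65–205), the knob at (302,205) and the bottle at about (725,195), lying free. I'll refine the bottle axis and box edges, then move.

```bash
python3 - <<'E'
from h import *
d=np.load('pics/top0.png.npy');P=cloud('top',d)
v,u=np.mgrid[:384,:512];Z=P[...,2]
m=(u>335)&(u<370)&(v>195)&(v<248)&(Z>0.012)&(Z<.06)
Q=P[m]
for _ in range(4):
    c=np.median(Q[:,:2],0);vx,vy,x0,y0=cv2.fitLine(Q[:,:2].astype(np.float32),cv2.DIST_HUBER,0,.001,.001).ravel()
    s=(Q[:,1]-y0)*vx-(Q[:,0]-x0)*vy;Q=Q[abs(s)<.02]
t=(Q[:,0]-x0)*vx+(Q[:,1]-y0)*vy
print('axis',vx,vy,'base/bulb',x0+vx*t.min(),y0+vy*t.min(),x0+vx*t.max(),y0+vy*t.max(),np.ptp(t))
s=(Q[:,1]-y0)*vx-(Q[:,0]-x0)*vy
k=(t<t.min()+.055);print('body s',np.percentile(s[k],[1,50,99]),'s',np.percentile(s[~k],[1,50,99]))
g=t.min()+.033;print('mid',x0+vx*g,y0+vy*g)
# box in local frame
th=np.radians(3.07);R=np.array([[np.cos(th),-np.sin(th)],[np.sin(th),np.cos(th)]]);L=(P[...,:2]-[.5391,-.0484])@R
lx,ly=L[...,0],L[...,1]
for n,a in (('along y, x=0',(abs(lx)<.03)),('rail far',(lx>.055)&(lx<.066)),('rail near',(lx<-.055)&(lx>-.066))):
    print(n,[(round(y,3),round(float(np.nanmedian(Z[a&(abs(ly-y)<.002)])),3)) for y in np.arange(-.14,.14,.01) if (a&(abs(ly-y)<.002)).any()])
a=(abs(ly+.04)<.03);print([(round(x,3),round(float(np.nanmedian(Z[a&(abs(lx-x)<.0015)])),3)) for x in np.arange(-.08,.08,.004) if (a&(abs(lx-x)<.0015)).any()])
E
```

```text
axis 0.96045417 -0.2784382 base/bulb 0.4564540942313213 -0.3250932774054681 0.5513167564103261 -0.3525942148119523 0.0987685467391411
body s [-0.01667753  0.00064918  0.01349552] s [-0.01603416 -0.00011761  0.01116502]
mid 0.4881490817071933 -0.33428173835155117
along y, x=0 [(np.float64(-0.14), 0.0), (np.float64(-0.13), 0.065), (np.float64(-0.12), 0.056), (np.float64(-0.11), 0.056), (np.float64(-0.1), 0.056), (np.float64(-0.09), 0.006), (np.float64(-0.08), 0.007), (np.float64(-0.07), 0.007), (np.float64(-0.06), 0.007), (np.float64(-0.05), 0.007), (np.float64(-0.04), 0.007), (np.float64(-0.03), 0.006), (np.float64(-0.02), 0.007), (np.float64(-0.01), 0.006), (np.float64(0.0), 0.007), (np.float64(0.01), 0.006), (np.float64(0.02), 0.006), (np.float64(0.03), 0.064), (np.float64(0.04), 0.062), (np.float64(0.05), 0.062), (np.float64(0.06), 0.062), (np.float64(0.07), 0.062), (np.float64(0.08), 0.062), (np.float64(0.09), 0.062), (np.float64(0.1), 0.062), (np.float64(0.11), 0.062), (np.float64(0.12), 0.062), (np.float64(0.13), 0.062), (np.float64(0.14), 0.062)]
rail far [(np.float64(-0.14), 0
[... 1949 characters left out ...]
 (np.float64(-0.028), 0.007), (np.float64(-0.024), 0.007), (np.float64(-0.02), 0.007), (np.float64(-0.016), 0.006), (np.float64(-0.012), 0.008), (np.float64(-0.008), 0.007), (np.float64(-0.004), 0.007), (np.float64(0.0), 0.006), (np.float64(0.004), 0.006), (np.float64(0.008), 0.006), (np.float64(0.012), 0.006), (np.float64(0.016), 0.007), (np.float64(0.02), 0.006), (np.float64(0.024), 0.007), (np.float64(0.028), 0.007), (np.float64(0.032), 0.006), (np.float64(0.036), 0.007), (np.float64(0.04), 0.007), (np.float64(0.044), 0.007), (np.float64(0.048), 0.006), (np.float64(0.052), 0.03), (np.float64(0.056), 0.056), (np.float64(0.06), 0.057), (np.float64(0.064), 0.058), (np.float64(0.068), 0.067)]
```

```bash
cat >> h.py <<'E'
from scipy.spatial.transform import Rotation as Ro
def goal(x,y,z,yaw=None):
    o=manip.get_obs();R=Ro.from_rotvec(o['eef_rot']).as_matrix();p=o['tool_pos']
    D=R.T@(np.array([x,y,z])-p)/.025
    cy=np.degrees(np.arctan2(R[1,1],R[0,1]))
    turn=0 if yaw is None else -np.radians((yaw-cy+180)%360-180)/.08
    print('t',o['t'],'pos',p.round(4),'yaw',cy.round(2),'tilt',R[:2,2].round(4),'F',o['wrist_force'].round(1),'w',round(o['gripper_width'],4),'gf',o['grasp_force'])
    print('units',D.round(2),'turn z',round(turn,2))
E
python3 -c "
from h import *
goal(.488,-.3343,.1,-106.2)"
```

```text
t 0.1 pos [ 0.2157 -0.5323  0.2442] yaw -67.95 tilt [-0.0005  0.002 ] F [-0.1 -1.  -0.2] w 0.0855 gf 0.0
units [13.07 -3.24  5.78] turn z 8.35
```

Call:
play_rows([
  {"translation": [0.93, -0.23, 0], "delta_rot": [0, 0, 0]},
  {"translation": [0.93, -0.23, 0], "delta_rot": [0, 0, 0]},
  {"translation": [0.93, -0.23, 0], "delta_rot": [0, 0, 0]},
  {"translation": [0.93, -0.23, 0], "delta_rot": [0, 0, 0]},
  {"translation": [0.93, -0.23, 0], "delta_rot": [0, 0, 0]},
  {"translation": [0.93, -0.23, 0], "delta_rot": [0, 0, 0]},
  {"translation": [0.93, -0.23, 0], "delta_rot": [0, 0, 0]},
  {"translation": [0.93, -0.23, 0], "delta_rot": [0, 0, 0]},
  {"translation": [0.93, -0.23, 0], "delta_rot": [0, 0, 0]},
  {"translation": [0.93, -0.23, 0], "delta_rot": [0, 0, 0]},
  {"translation": [0.93, -0.23, 0], "delta_rot": [0, 0, 0]},
  {"translation": [0.93, -0.23, 0], "delta_rot": [0, 0, 0]},
  {"translation": [0.93, -0.23, 0], "delta_rot": [0, 0, 0]},
  {"translation": [0.93, -0.23, 0], "delta_rot": [0, 0, 0]},
  {"translation": [0, 0, 0], "delta_rot": [0, 0, 0]},
], claw=0.8)

```text
t: 1.35
tool_pos: [0.49, -0.3331, 0.2446]
eef_rot: [-3.08, -0.607, -0.002]
wrist_force: [-0.9, 0.9, 0.4]
gripper_width: 0.0689
grasp_force: 0.0
```

Call:
play_rows([
  {"translation": [0, 0, 0.64], "delta_rot": [0, 0, 0.93]},
  {"translation": [0, 0, 0.64], "delta_rot": [0, 0, 0.93]},
  {"translation": [0, 0, 0.64], "delta_rot": [0, 0, 0.93]},
  {"translation": [0, 0, 0.64], "delta_rot": [0, 0, 0.93]},
  {"translation": [0, 0, 0.64], "delta_rot": [0, 0, 0.93]},
  {"translation": [0, 0, 0.64], "delta_rot": [0, 0, 0.93]},
  {"translation": [0, 0, 0.64], "delta_rot": [0, 0, 0.93]},
  {"translation": [0, 0, 0.64], "delta_rot": [0, 0, 0.93]},
  {"translation": [0, 0, 0.64], "delta_rot": [0, 0, 0.93]},
  {"translation": [0, 0, 0], "delta_rot": [0, 0, 0]},
  {"translation": [0, 0, 0], "delta_rot": [0, 0, 0]},
])

```text
t: 2.27
tool_pos: [0.486, -0.3356, 0.0999]
eef_rot: [-3.108, 0.443, 0.005]
wrist_force: [-0.1, -0.1, 0.6]
gripper_width: 0.0681
grasp_force: 0.0
```

```bash
python3 -c "
from h import *
goal(.488,-.3343,.016,-106.2)"
```

```text
t 2.2667 pos [ 0.486  -0.3356  0.0999] yaw -106.23 tilt [-0.0028  0.0023] F [-0.1 -0.1  0.6] w 0.0681 gf 0.0
units [ 0.07 -0.07  3.36] turn z -0.01
```

Call:
play_rows([
  {"translation": [0.07, -0.07, 0.5], "delta_rot": [0, 0, 0]},
  {"translation": [0, 0, 0.5], "delta_rot": [0, 0, 0]},
  {"translation": [0, 0, 0.5], "delta_rot": [0, 0, 0]},
  {"translation": [0, 0, 0.5], "delta_rot": [0, 0, 0]},
  {"translation": [0, 0, 0.5], "delta_rot": [0, 0, 0]},
  {"translation": [0, 0, 0.45], "delta_rot": [0, 0, 0]},
  {"translation": [0, 0, 0.3], "delta_rot": [0, 0, 0]},
  {"translation": [0, 0, 0.1], "delta_rot": [0, 0, 0]},
  {"translation": [0, 0, 0], "delta_rot": [0, 0, 0]},
])

```text
t: 3.02
tool_pos: [0.4889, -0.3345, 0.0163]
eef_rot: [-3.109, 0.446, 0.003]
wrist_force: [-0.4, 0.2, -0.2]
gripper_width: 0.0684
grasp_force: 0.0
```

Call:
play_rows([
  {"translation": [0, 0, 0], "delta_rot": [0, 0, 0]},
  {"translation": [0, 0, 0], "delta_rot": [0, 0, 0]},
  {"translation": [0, 0, 0], "delta_rot": [0, 0, 0]},
  {"translation": [0, 0, 0], "delta_rot": [0, 0, 0]},
  {"translation": [0, 0, 0], "delta_rot": [0, 0, 0]},
  {"translation": [0, 0, 0], "delta_rot": [0, 0, 0]},
  {"translation": [0, 0, 0], "delta_rot": [0, 0, 0]},
], claw=0.2, grip_force=30)

```text
t: 3.6
tool_pos: [0.4902, -0.3356, 0.0185]
eef_rot: [3.109, -0.446, 0.003]
wrist_force: [1.2, -0.5, 5.1]
gripper_width: 0.0308
grasp_force: 31.1
```

```bash
python3 -c "
from h import *
goal(.488,-.3343,.146,-106.2)
goal(.488,-.3343,.146,3.07)"
```

```text
t 3.6 pos [ 0.4902 -0.3356  0.0185] yaw -106.32 tilt [ 0.0015 -0.0014] F [ 1.2 -0.5  5.1] w 0.0308 gf 31.055911146104336
units [-0.09 -0.02 -5.1 ] turn z -0.03
t 3.6 pos [ 0.4902 -0.3356  0.0185] yaw -106.32 tilt [ 0.0015 -0.0014] F [ 1.2 -0.5  5.1] w 0.0308 gf 31.055911146104336
units [-0.09 -0.02 -5.1 ] turn z -23.86
```

Call:
play_rows([
  {"translation": [0, 0, -0.3], "delta_rot": [0, 0, 0]},
  {"translation": [0, 0, -0.7], "delta_rot": [0, 0, 0]},
  {"translation": [0, 0, -0.9], "delta_rot": [0, 0, 0]},
  {"translation": [0, 0, -0.9], "delta_rot": [0, 0, 0]},
  {"translation": [0, 0, -0.9], "delta_rot": [0, 0, -0.5]},
  {"translation": [0, 0, -0.8], "delta_rot": [0, 0, -1]},
  {"translation": [0, 0, -0.6], "delta_rot": [0, 0, -1]},
  {"translation": [0, 0, 0], "delta_rot": [0, 0, -1]},
  {"translation": [0, 0, 0], "delta_rot": [0, 0, -1]},
  {"translation": [0, 0, 0], "delta_rot": [0, 0, -1]},
  {"translation": [0, 0, 0], "delta_rot": [0, 0, -1]},
  {"translation": [0, 0, 0], "delta_rot": [0, 0, -1]},
  {"translation": [0, 0, 0], "delta_rot": [0, 0, -1]},
  {"translation": [0, 0, 0], "delta_rot": [0, 0, -1]},
  {"translation": [0, 0, 0], "delta_rot": [0, 0, -1]},
  {"translation": [0, 0, 0], "delta_rot": [0, 0, -1]},
  {"translation": [0, 0, 0], "delta_rot": [0, 0, -1]},
  {"translation": [0, 0, 0], "delta_rot": [0, 0, -1]},
  {"translation": [0, 0, 0], "delta_rot": [0, 0, -1]},
  {"translation": [0, 0, 0], "delta_rot": [0, 0, -1]},
])

```text
t: 5.27
tool_pos: [0.4888, -0.3344, 0.1445]
eef_rot: [-2.786, -1.449, 0.001]
wrist_force: [-0.9, 0.5, -0.2]
gripper_width: 0.0311
grasp_force: 30.4
```

Call:
play_rows([
  {"translation": [0, 0, 0], "delta_rot": [0, 0, -1]},
  {"translation": [0, 0, 0], "delta_rot": [0, 0, -1]},
  {"translation": [0, 0, 0], "delta_rot": [0, 0, -1]},
  {"translation": [0, 0, 0], "delta_rot": [0, 0, -1]},
  {"translation": [0, 0, 0], "delta_rot": [0, 0, -1]},
  {"translation": [0, 0, 0], "delta_rot": [0, 0, -1]},
  {"translation": [0, 0, 0], "delta_rot": [0, 0, -1]},
  {"translation": [0, 0, 0], "delta_rot": [0, 0, -1]},
  {"translation": [0, 0, 0], "delta_rot": [0, 0, -0.4]},
  {"translation": [0, 0, 0], "delta_rot": [0, 0, 0]},
  {"translation": [0, 0, 0], "delta_rot": [0, 0, 0]},
])

```text
t: 6.18
tool_pos: [0.489, -0.3346, 0.1446]
eef_rot: [-2.158, -2.281, 0.0]
wrist_force: [0.2, -0.4, -0.2]
gripper_width: 0.0313
grasp_force: 30.4
```

```bash
python3 -c "
from h import *
goal(.5419,-.1003,.146,3.07)
im,d=grab('side','s1.png');cv2.imwrite('pics/s1c.png',cv2.resize(im[20:300,190:440],None,fx=2,fy=2)[:,:,::-1])"
```

```text
t 6.1833 pos [ 0.489  -0.3346  0.1446] yaw 3.18 tilt [-0.001   0.0009] F [ 0.2 -0.4 -0.2] w 0.0313 gf 30.41235740412958
units [ 9.24  2.63 -0.05] turn z 0.02
```

View pics/s1c.png

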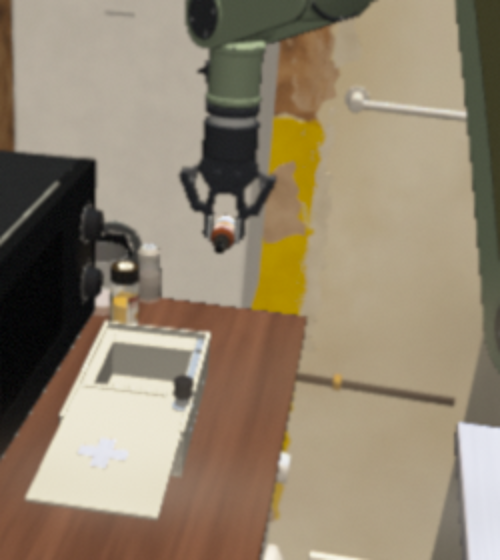

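The bottle is held, with its bulb at crop px (222,245) pointing to the camera (+y). It clears everything around it.

Call:
play_rows([
  {"translation": [0.6, 0, 0], "delta_rot": [0, 0, 0]},
  {"translation": [0.9, 0, 0], "delta_rot": [0, 0, 0]},
  {"translation": [0.9, 0, 0], "delta_rot": [0, 0, 0]},
  {"translation": [0.9, 0, 0], "delta_rot": [0, 0, 0]},
  {"translation": [0.9, 0.2, 0], "delta_rot": [0, 0, 0]},
  {"translation": [0.9, 0.4, 0], "delta_rot": [0, 0, 0]},
  {"translation": [0.9, 0.4, 0], "delta_rot": [0, 0, 0]},
  {"translation": [0.9, 0.4, 0], "delta_rot": [0, 0, 0]},
  {"translation": [0.9, 0.4, 0], "delta_rot": [0, 0, 0]},
  {"translation": [0.8, 0.4, 0], "delta_rot": [0, 0, 0]},
  {"translation": [0.64, 0.43, 0], "delta_rot": [0, 0, 0]},
  {"translation": [0, 0, 0], "delta_rot": [0, 0, 0]},
  {"translation": [0, 0, 0], "delta_rot": [0, 0, 0]},
])

```text
t: 7.32
tool_pos: [0.5418, -0.0992, 0.1449]
eef_rot: [-2.155, -2.285, 0.001]
wrist_force: [-0.8, -0.1, -0.1]
gripper_width: 0.0309
grasp_force: 30.4
```

```bash
python3 -c "
from h import *
goal(.5419,-.1003,.0255,3.07)"
```

```text
t 7.3167 pos [ 0.5418 -0.0992  0.1449] yaw 3.36 tilt [-0.0007 -0.    ] F [-0.8 -0.1 -0.1] w 0.0309 gf 30.41268915985711
units [-0.04  0.01  4.78] turn z 0.06
```

Call:
play_rows([
  {"translation": [0, 0, 0.5], "delta_rot": [0, 0, 0]},
  {"translation": [0, 0, 0.6], "delta_rot": [0, 0, 0]},
  {"translation": [0, 0, 0.6], "delta_rot": [0, 0, 0]},
  {"translation": [0, 0, 0.6], "delta_rot": [0, 0, 0]},
  {"translation": [0, 0, 0.6], "delta_rot": [0, 0, 0]},
  {"translation": [0, 0, 0.6], "delta_rot": [0, 0, 0]},
  {"translation": [0, 0, 0.5], "delta_rot": [0, 0, 0]},
  {"translation": [0, 0, 0.4], "delta_rot": [0, 0, 0]},
  {"translation": [0, 0, 0.2], "delta_rot": [0, 0, 0]},
  {"translation": [0, 0, 0.06], "delta_rot": [0, 0, 0]},
  {"translation": [0, 0, 0.06], "delta_rot": [0, 0, 0]},
  {"translation": [0, 0, 0.04], "delta_rot": [0, 0, 0]},
  {"translation": [0, 0, 0], "delta_rot": [0, 0, 0]},
  {"translation": [0, 0, 0], "delta_rot": [0, 0, 0]},
])

```text
t: 8.48
tool_pos: [0.5427, -0.1008, 0.0268]
eef_rot: [2.157, 2.282, 0.001]
wrist_force: [0.5, -0.3, 0.1]
gripper_width: 0.031
grasp_force: 30.4
```

Call:
play_rows([
  {"translation": [0, 0, 0.04], "delta_rot": [0, 0, 0]},
  {"translation": [0, 0, 0.04], "delta_rot": [0, 0, 0]},
  {"translation": [0, 0, 0.04], "delta_rot": [0, 0, 0]},
  {"translation": [0, 0, 0], "delta_rot": [0, 0, 0]},
])

```text
t: 8.82
tool_pos: [0.5426, -0.1008, 0.0245]
eef_rot: [2.157, 2.283, 0.0]
wrist_force: [-3.4, 0.6, 7.0]
gripper_width: 0.0313
grasp_force: 31.4
```

Call:
play_rows([
  {"translation": [0, 0, 0], "delta_rot": [0, 0, 0]},
  {"translation": [0, 0, 0], "delta_rot": [0, 0, 0]},
  {"translation": [0, 0, 0], "delta_rot": [0, 0, 0]},
  {"translation": [0, 0, 0], "delta_rot": [0, 0, 0]},
  {"translation": [0, 0, 0], "delta_rot": [0, 0, 0]},
], claw=0.57)

```text
t: 9.23
tool_pos: [0.542, -0.1006, 0.0228]
eef_rot: [-2.158, -2.283, 0.0]
wrist_force: [-0.1, -0.5, -0.4]
gripper_width: 0.0484
grasp_force: 0.0
```

Call:
play_rows([
  {"translation": [0, 0, -0.2], "delta_rot": [0, 0, 0]},
  {"translation": [0, 0, -0.4], "delta_rot": [0, 0, 0]},
  {"translation": [0, 0, -0.6], "delta_rot": [0, 0, 0]},
  {"translation": [0, 0, -0.8], "delta_rot": [0, 0, 0]},
  {"translation": [0, 0, -0.8], "delta_rot": [0, 0, 0]},
  {"translation": [0, 0, -0.8], "delta_rot": [0, 0, 0]},
  {"translation": [0, 0, -0.8], "delta_rot": [0, 0, 0]},
  {"translation": [0, 0, -0.8], "delta_rot": [0, 0, 0]},
  {"translation": [0, 0, -0.3], "delta_rot": [0, 0, 0]},
  {"translation": [0, 0, 0], "delta_rot": [0, 0, 0]},
  {"translation": [0, 0, 0], "delta_rot": [0, 0, 0]},
])

```text
t: 10.15
tool_pos: [0.5422, -0.1007, 0.1609]
eef_rot: [2.157, 2.283, 0.001]
wrist_force: [-0.9, -0.5, 0.2]
gripper_width: 0.0488
grasp_force: 0.0
```

```bash
python3 -c "
from h import *
goal(.4764,-.0017,.150,-86.93)
im,d=grab('side','s2.png');cv2.imwrite('pics/s2c.png',cv2.resize(im[20:300,190:440],None,fx=2,fy=2)[:,:,::-1])"
```

```text
t 10.15 pos [ 0.5422 -0.1007  0.1609] yaw 3.23 tilt [ 0.0009 -0.0003] F [-0.9 -0.5  0.2] w 0.0488 gf 0.0
units [ 4.1  -2.4   0.43] turn z 19.67
```

View pics/s2c.png

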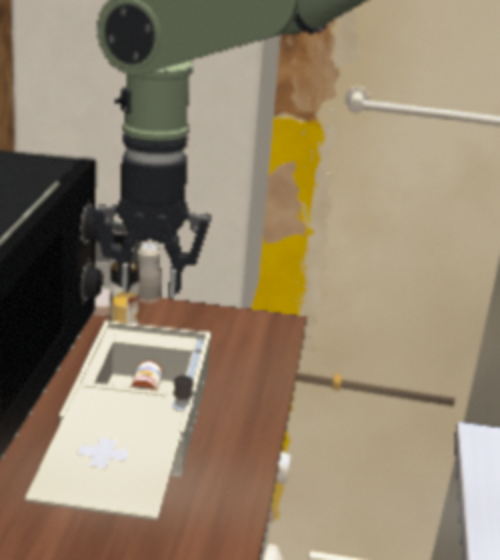

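The bottle lies in the box (label at crop px (147,375)), with the knob at (183,387). I'll go to the knob next.

Call:
play_rows([
  {"translation": [0.8, -0.5, 0], "delta_rot": [0, 0, 0.67]},
  {"translation": [0, 0, 0], "delta_rot": [0, 0, 1]},
  {"translation": [0, 0, 0], "delta_rot": [0, 0, 1]},
  {"translation": [0, 0, 0], "delta_rot": [0, 0, 1]},
  {"translation": [0, 0, 0], "delta_rot": [0, 0, 1]},
  {"translation": [0, 0, 0], "delta_rot": [0, 0, 1]},
  {"translation": [0, 0, 0], "delta_rot": [0, 0, 1]},
  {"translation": [0, 0, 0], "delta_rot": [0, 0, 1]},
  {"translation": [0, 0, 0], "delta_rot": [0, 0, 1]},
  {"translation": [0, 0, 0], "delta_rot": [0, 0, 1]},
  {"translation": [0, 0, 0], "delta_rot": [0, 0, 1]},
  {"translation": [0, 0, 0], "delta_rot": [0, 0, 1]},
  {"translation": [0, 0, 0], "delta_rot": [0, 0, 1]},
  {"translation": [0, 0, 0], "delta_rot": [0, 0, 1]},
  {"translation": [0, 0, 0], "delta_rot": [0, 0, 1]},
  {"translation": [0, 0, 0], "delta_rot": [0, 0, 1]},
  {"translation": [0, 0, 0], "delta_rot": [0, 0, 1]},
  {"translation": [0, 0, 0], "delta_rot": [0, 0, 1]},
  {"translation": [0, 0, 0], "delta_rot": [0, 0, 1]},
  {"translation": [0, 0, 0], "delta_rot": [0, 0, 1]},
])

```text
t: 11.87
tool_pos: [0.5271, -0.0809, 0.1583]
eef_rot: [-3.139, -0.078, 0.006]
wrist_force: [0.0, 0.1, 0.3]
gripper_width: 0.0486
grasp_force: 0.0
```

Call:
play_rows([
  {"translation": [0, 0, 0], "delta_rot": [0, 0, 0]},
  {"translation": [0, 0, 0], "delta_rot": [0, 0, 0]},
])

```text
t: 12.03
tool_pos: [0.5275, -0.081, 0.1589]
eef_rot: [-3.139, -0.087, 0.005]
wrist_force: [1.1, -0.3, 0.2]
gripper_width: 0.0488
grasp_force: 0.0
```

```bash
python3 -c "
from h import *
goal(.4770,-.0016,.150,-86.93)"
```

```text
t 12.0333 pos [ 0.5275 -0.081   0.1589] yaw -86.81 tilt [-0.003  0.001] F [ 1.1 -0.3  0.2] w 0.0488 gf 0.0
units [-1.84 -3.28  0.37] turn z 0.03
```

Call:
play_rows([
  {"translation": [-0.46, -0.82, 0], "delta_rot": [0, 0, 0]},
  {"translation": [-0.46, -0.82, 0], "delta_rot": [0, 0, 0]},
  {"translation": [-0.46, -0.82, 0], "delta_rot": [0, 0, 0]},
  {"translation": [-0.46, -0.82, 0.3], "delta_rot": [0, 0, 0]},
  {"translation": [0, 0, 0.3], "delta_rot": [0, 0, 0]},
  {"translation": [0, 0, 0.3], "delta_rot": [0, 0, 0]},
  {"translation": [0, 0, 0.1], "delta_rot": [0, 0, 0]},
  {"translation": [0, 0, 0], "delta_rot": [0, 0, 0]},
  {"translation": [0, 0, 0], "delta_rot": [0, 0, 0]},
])

```text
t: 12.78
tool_pos: [0.4786, -0.0027, 0.1353]
eef_rot: [3.14, 0.083, -0.0]
wrist_force: [-0.1, 0.3, -0.1]
gripper_width: 0.0488
grasp_force: 0.0
```

```bash
python3 -c "
from h import *
goal(.4770,-.0016,.086,-86.93)
im,d=grab('side','s3.png');cv2.imwrite('pics/s3c.png',cv2.resize(im[120:260,200:340],None,fx=4,fy=4)[:,:,::-1])"
```

```text
t 12.7833 pos [ 0.4786 -0.0027  0.1353] yaw -86.97 tilt [-0.0003 -0.0001] F [-0.1  0.3 -0.1] w 0.0488 gf 0.0
units [-0.06 -0.05  1.97] turn z -0.01
```

View pics/s3c.png

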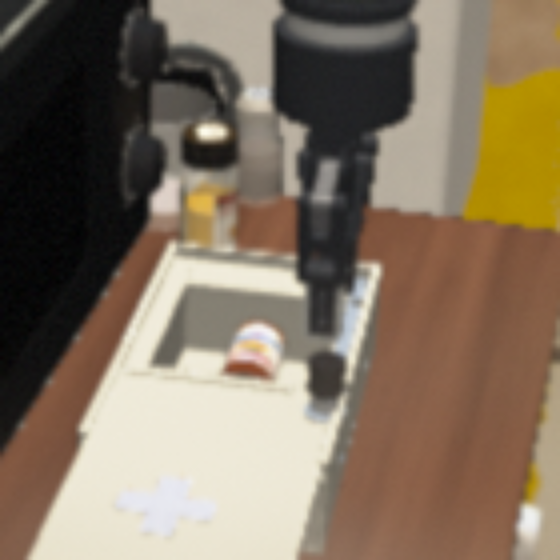

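The fingers (crop px (322,310)) are lined up above the knob (325,375), so I'll descend and pinch it.

Call:
play_rows([
  {"translation": [-0.06, -0.05, 0.3], "delta_rot": [0, 0, 0]},
  {"translation": [0, 0, 0.4], "delta_rot": [0, 0, 0]},
  {"translation": [0, 0, 0.4], "delta_rot": [0, 0, 0]},
  {"translation": [0, 0, 0.4], "delta_rot": [0, 0, 0]},
  {"translation": [0, 0, 0.3], "delta_rot": [0, 0, 0]},
  {"translation": [0, 0, 0.15], "delta_rot": [0, 0, 0]},
  {"translation": [0, 0, 0], "delta_rot": [0, 0, 0]},
  {"translation": [0, 0, 0], "delta_rot": [0, 0, 0]},
])

```text
t: 13.5
tool_pos: [0.4765, -0.0007, 0.0864]
eef_rot: [-3.14, -0.084, 0.001]
wrist_force: [0.7, 1.0, 1.2]
gripper_width: 0.0489
grasp_force: 0.0
```

Call:
play_rows([
  {"translation": [0, 0, 0], "delta_rot": [0, 0, 0]},
  {"translation": [0, 0, 0], "delta_rot": [0, 0, 0]},
  {"translation": [0, 0, 0], "delta_rot": [0, 0, 0]},
  {"translation": [0, 0, 0], "delta_rot": [0, 0, 0]},
  {"translation": [0, 0, 0], "delta_rot": [0, 0, 0]},
  {"translation": [0, 0, 0], "delta_rot": [0, 0, 0]},
], claw=0.1, grip_force=30)

```text
t: 14.0
tool_pos: [0.4772, -0.0009, 0.0875]
eef_rot: [3.14, 0.084, 0.002]
wrist_force: [-1.4, 0.1, 3.7]
gripper_width: 0.0218
grasp_force: 29.5
```

Well centred. I'll increase the grip and lift 10 mm.

Call:
play_rows([
  {"translation": [0, 0, 0], "delta_rot": [0, 0, 0]},
  {"translation": [0, 0, -0.08], "delta_rot": [0, 0, 0]},
  {"translation": [0, 0, -0.08], "delta_rot": [0, 0, 0]},
  {"translation": [0, 0, -0.08], "delta_rot": [0, 0, 0]},
  {"translation": [0, 0, -0.08], "delta_rot": [0, 0, 0]},
  {"translation": [0, 0, -0.08], "delta_rot": [0, 0, 0]},
  {"translation": [0, 0, -0.05], "delta_rot": [0, 0, 0]},
  {"translation": [0, 0, 0], "delta_rot": [0, 0, 0]},
  {"translation": [0, 0, 0], "delta_rot": [0, 0, 0]},
], grip_force=60)

```text
t: 14.75
tool_pos: [0.477, -0.0009, 0.0976]
eef_rot: [3.14, 0.084, 0.002]
wrist_force: [5.5, -0.9, -7.7]
gripper_width: 0.021
grasp_force: 59.0
```

```bash
python3 -c "
from h import *
goal(.4764,-.0017,.097,-86.93)
d=manip.grab_frame('top')[1];im,d=grab('side','s4.png');cv2.imwrite('pics/s4c.png',cv2.resize(im[120:260,200:340],None,fx=4,fy=4)[:,:,::-1])"
```

```text
t 14.75 pos [ 0.477  -0.0009  0.0976] yaw -86.94 tilt [ 0.001  -0.0002] F [ 5.5 -0.9 -7.7] w 0.021 gf 58.97433382429881
units [-0.02  0.03  0.02] turn z -0.0
```

Call:
play_rows([
  {"translation": [0, 0.1, 0], "delta_rot": [0, 0, 0]},
  {"translation": [0, 0.2, 0], "delta_rot": [0, 0, 0]},
  {"translation": [0, 0.2, 0], "delta_rot": [0, 0, 0]},
  {"translation": [0, 0.2, 0], "delta_rot": [0, 0, 0]},
  {"translation": [0, 0.1, 0], "delta_rot": [0, 0, 0]},
  {"translation": [0, 0, 0], "delta_rot": [0, 0, 0]},
])

```text
t: 15.35
tool_pos: [0.478, -0.0206, 0.0975]
eef_rot: [-3.14, -0.083, -0.001]
wrist_force: [6.2, -0.4, -9.2]
gripper_width: 0.0211
grasp_force: 59.1
```

Call:
play_rows([
  {"translation": [0, 0.2, 0], "delta_rot": [0, 0, 0]},
  {"translation": [0, 0.3, 0], "delta_rot": [0, 0, 0]},
  {"translation": [0, 0.3, 0], "delta_rot": [0, 0, 0]},
  {"translation": [0, 0.3, 0], "delta_rot": [0, 0, 0]},
  {"translation": [0, 0.3, 0], "delta_rot": [0, 0, 0]},
  {"translation": [0, 0.3, 0], "delta_rot": [0, 0, 0]},
  {"translation": [0, 0.3, 0], "delta_rot": [0, 0, 0]},
  {"translation": [0, 0.3, 0], "delta_rot": [0, 0, 0]},
  {"translation": [0, 0.3, 0], "delta_rot": [0, 0, 0]},
  {"translation": [0, 0.3, 0], "delta_rot": [0, 0, 0]},
  {"translation": [0, 0.3, 0], "delta_rot": [0, 0, 0]},
  {"translation": [0, 0.2, 0], "delta_rot": [0, 0, 0]},
  {"translation": [0, 0.1, 0], "delta_rot": [0, 0, 0]},
  {"translation": [0, 0, 0], "delta_rot": [0, 0, 0]},
  {"translation": [0, 0, 0], "delta_rot": [0, 0, 0]},
])

```text
t: 16.6
tool_pos: [0.4823, -0.1078, 0.0974]
eef_rot: [-3.14, -0.084, -0.0]
wrist_force: [5.5, -0.4, -8.3]
gripper_width: 0.0209
grasp_force: 59.2
```

```bash
python3 - <<'E'
from h import *
goal(.4816,-.1,.09,-86.93)
im,d=grab('side','s5.png');P=cloud('side',d)
th=np.radians(3.07);R=np.array([[np.cos(th),-np.sin(th)],[np.sin(th),np.cos(th)]]);L=(P[...,:2]-[.5391,-.0484])@R
m=(abs(L[...,0])<.05)&(P[...,2]>.055)&(P[...,2]<.07)
print(np.nanpercentile(L[m][:,1],[0.5,50,99.5]))
im2,d2=grab('top','t5.png');P=cloud('top',d2);L=(P[...,:2]-[.5391,-.0484])@R
m=(abs(L[...,0])<.05)&(abs(P[...,2]-.0615)<.004);print('top',np.nanpercentile(L[m][:,1],[0.5,50,99.5]))
d0=np.load('pics/top0.png.npy');P=cloud('top',d0);L=(P[...,:2]-[.5391,-.0484])@R
m=(abs(L[...,0])<.05)&(abs(P[...,2]-.0615)<.004);print('top before',np.nanpercentile(L[m][:,1],[0.5,50,99.5]))
cv2.imwrite('pics/s5c.png',cv2.resize(im[120:260,200:340],None,fx=4,fy=4)[:,:,::-1])
E
```

```text
t 16.6 pos [ 0.4823 -0.1078  0.0974] yaw -86.95 tilt [0.     0.0009] F [ 5.5 -0.4 -8.3] w 0.0209 gf 59.1521244723117
units [-0.01 -0.31  0.29] turn z -0.0
[-0.48863462  0.03379918  0.1508995 ]
top [-0.49109883  0.09041914  0.14602983]
top before [-0.4903122   0.13221788  0.25275076]
```

View pics/s5c.png

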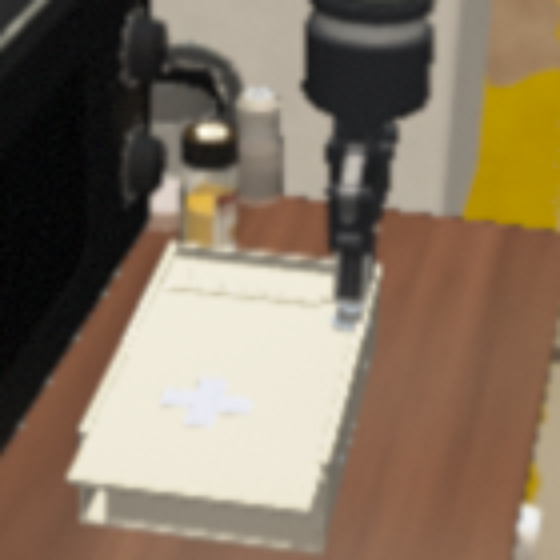

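Cover across to about 0.043 and the knob still held. I'll let go over the strip, with the fingers still straddling the knob.

Call:
play_rows([
  {"translation": [0, 0, 0.06], "delta_rot": [0, 0, 0]},
  {"translation": [0, 0, 0.06], "delta_rot": [0, 0, 0]},
  {"translation": [0, 0, 0], "delta_rot": [0, 0, 0]},
])

```text
t: 16.95
tool_pos: [0.4825, -0.1079, 0.0956]
eef_rot: [-3.14, -0.084, 0.0]
wrist_force: [1.9, 1.4, -0.6]
gripper_width: 0.0204
grasp_force: 59.8
```

Call:
play_rows([
  {"translation": [0, 0, 0], "delta_rot": [0, 0, 0]},
  {"translation": [0, 0, 0], "delta_rot": [0, 0, 0]},
  {"translation": [0, 0, 0], "delta_rot": [0, 0, 0]},
  {"translation": [0, 0, 0], "delta_rot": [0, 0, 0]},
  {"translation": [0, 0, 0.1], "delta_rot": [0, 0, 0]},
  {"translation": [0, 0, 0.1], "delta_rot": [0, 0, 0]},
  {"translation": [0, 0, 0], "delta_rot": [0, 0, 0]},
], claw=0.42)

```text
t: 17.53
tool_pos: [0.4818, -0.108, 0.0894]
eef_rot: [-3.14, -0.084, 0.002]
wrist_force: [0.4, -0.0, -0.9]
gripper_width: 0.0358
grasp_force: 0.0
```

Call:
play_rows([
  {"translation": [0, 0.06, 0], "delta_rot": [0, 0, 0]},
  {"translation": [0, 0.06, 0], "delta_rot": [0, 0, 0]},
  {"translation": [0, 0.06, 0], "delta_rot": [0, 0, 0]},
  {"translation": [0, 0.06, 0], "delta_rot": [0, 0, 0]},
  {"translation": [0, 0.06, 0], "delta_rot": [0, 0, 0]},
  {"translation": [0, 0.06, 0], "delta_rot": [0, 0, 0]},
  {"translation": [0, 0.06, 0], "delta_rot": [0, 0, 0]},
  {"translation": [0, 0.06, 0], "delta_rot": [0, 0, 0]},
  {"translation": [0, 0.06, 0], "delta_rot": [0, 0, 0]},
  {"translation": [0, 0.06, 0], "delta_rot": [0, 0, 0]},
  {"translation": [0, 0.06, 0], "delta_rot": [0, 0, 0]},
  {"translation": [0, 0, 0], "delta_rot": [0, 0, 0]},
])

```text
t: 18.53
tool_pos: [0.4833, -0.125, 0.0901]
eef_rot: [3.14, 0.084, -0.0]
wrist_force: [0.1, 1.6, 0.4]
gripper_width: 0.0361
grasp_force: 0.8
```

Call:
play_rows([
  {"translation": [0, 0.025, 0], "delta_rot": [0, 0, 0]},
  {"translation": [0, 0.025, 0], "delta_rot": [0, 0, 0]},
  {"translation": [0, 0.025, 0], "delta_rot": [0, 0, 0]},
  {"translation": [0, 0.025, 0], "delta_rot": [0, 0, 0]},
  {"translation": [0, 0.025, 0], "delta_rot": [0, 0, 0]},
  {"translation": [0, 0.025, 0], "delta_rot": [0, 0, 0]},
  {"translation": [0, 0.025, 0], "delta_rot": [0, 0, 0]},
  {"translation": [0, 0.025, 0], "delta_rot": [0, 0, 0]},
  {"translation": [0, 0.025, 0], "delta_rot": [0, 0, 0]},
  {"translation": [0, 0.025, 0], "delta_rot": [0, 0, 0]},
  {"translation": [0, 0.025, 0], "delta_rot": [0, 0, 0]},
  {"translation": [0, 0.025, 0], "delta_rot": [0, 0, 0]},
])

```text
t: 19.53
tool_pos: [0.4836, -0.1322, 0.09]
eef_rot: [3.14, 0.084, -0.0]
wrist_force: [0.4, 2.3, 0.2]
gripper_width: 0.0358
grasp_force: 1.3
```

Call:
play_rows([
  {"translation": [0, 0.025, 0], "delta_rot": [0, 0, 0]},
  {"translation": [0, 0.025, 0], "delta_rot": [0, 0, 0]},
  {"translation": [0, 0.025, 0], "delta_rot": [0, 0, 0]},
  {"translation": [0, 0.025, 0], "delta_rot": [0, 0, 0]},
  {"translation": [0, 0.025, 0], "delta_rot": [0, 0, 0]},
  {"translation": [0, 0.025, 0], "delta_rot": [0, 0, 0]},
  {"translation": [0, 0.025, 0], "delta_rot": [0, 0, 0]},
  {"translation": [0, 0.025, 0], "delta_rot": [0, 0, 0]},
])

```text
t: 20.2
tool_pos: [0.4839, -0.1372, 0.09]
eef_rot: [3.14, 0.084, -0.0]
wrist_force: [-0.7, 2.6, 1.2]
gripper_width: 0.036
grasp_force: 1.3
```

Call:
play_rows([
  {"translation": [0, 0.025, 0], "delta_rot": [0, 0, 0]},
  {"translation": [0, 0.025, 0], "delta_rot": [0, 0, 0]},
  {"translation": [0, 0.025, 0], "delta_rot": [0, 0, 0]},
  {"translation": [0, 0.025, 0], "delta_rot": [0, 0, 0]},
  {"translation": [0, 0.025, 0], "delta_rot": [0, 0, 0]},
  {"translation": [0, 0.025, 0], "delta_rot": [0, 0, 0]},
  {"translation": [0, 0.025, 0], "delta_rot": [0, 0, 0]},
  {"translation": [0, 0.025, 0], "delta_rot": [0, 0, 0]},
])

```text
t: 20.87
tool_pos: [0.4842, -0.1422, 0.09]
eef_rot: [-3.14, -0.084, 0.0]
wrist_force: [-0.4, 2.8, 1.4]
gripper_width: 0.0358
grasp_force: 1.3
```

Call:
play_rows([
  {"translation": [0, 0.025, 0], "delta_rot": [0, 0, 0]},
  {"translation": [0, 0.025, 0], "delta_rot": [0, 0, 0]},
  {"translation": [0, 0.025, 0], "delta_rot": [0, 0, 0]},
  {"translation": [0, 0.025, 0], "delta_rot": [0, 0, 0]},
  {"translation": [0, 0.025, 0], "delta_rot": [0, 0, 0]},
  {"translation": [0, 0.025, 0], "delta_rot": [0, 0, 0]},
])

```text
t: 21.37
tool_pos: [0.4844, -0.1459, 0.09]
eef_rot: [-3.14, -0.084, 0.0]
wrist_force: [0.3, 1.6, 0.3]
gripper_width: 0.0359
grasp_force: 1.3
```

Call:
play_rows([
  {"translation": [0, 0.025, 0], "delta_rot": [0, 0, 0]},
  {"translation": [0, 0.025, 0], "delta_rot": [0, 0, 0]},
  {"translation": [0, 0.025, 0], "delta_rot": [0, 0, 0]},
  {"translation": [0, 0.025, 0], "delta_rot": [0, 0, 0]},
  {"translation": [0, 0.025, 0], "delta_rot": [0, 0, 0]},
  {"translation": [0, 0.025, 0], "delta_rot": [0, 0, 0]},
])

```text
t: 21.87
tool_pos: [0.4845, -0.1496, 0.0898]
eef_rot: [-3.14, -0.084, 0.0]
wrist_force: [0.0, 2.2, -1.7]
gripper_width: 0.0359
grasp_force: 1.2
```

Call:
play_rows([
  {"translation": [0, 0.025, 0], "delta_rot": [0, 0, 0]},
  {"translation": [0, 0.025, 0], "delta_rot": [0, 0, 0]},
  {"translation": [0, 0.025, 0], "delta_rot": [0, 0, 0]},
  {"translation": [0, 0.025, 0], "delta_rot": [0, 0, 0]},
  {"translation": [0, 0.025, 0], "delta_rot": [0, 0, 0]},
  {"translation": [0, 0.025, 0], "delta_rot": [0, 0, 0]},
])

```text
t: 22.37
tool_pos: [0.4846, -0.1533, 0.09]
eef_rot: [-3.14, -0.084, 0.001]
wrist_force: [-0.5, 3.0, -0.5]
gripper_width: 0.0356
grasp_force: 1.5
```

Call:
play_rows([
  {"translation": [0, 0.025, 0], "delta_rot": [0, 0, 0]},
  {"translation": [0, 0.025, 0], "delta_rot": [0, 0, 0]},
  {"translation": [0, 0.025, 0], "delta_rot": [0, 0, 0]},
  {"translation": [0, 0.025, 0], "delta_rot": [0, 0, 0]},
])

```text
t: 22.7
tool_pos: [0.4846, -0.154, 0.0899]
eef_rot: [-3.137, -0.083, 0.001]
wrist_force: [-0.9, 9.5, 2.0]
gripper_width: 0.0358
grasp_force: 4.4
```

```bash
python3 - <<'E'
from h import *
goal(.4846,-.16,.09,-86.93)
th=np.radians(3.07);R=np.array([[np.cos(th),-np.sin(th)],[np.sin(th),np.cos(th)]])
im2,d2=grab('top','t6.png')
for n,d in(('now',d2),('at t5',np.load('pics/t5.png.npy')),('start',np.load('pics/top0.png.npy'))):
    P=cloud('top',d);L=(P[...,:2]-[.5391,-.0484])@R
    m=(abs(L[...,0])<.05)&(abs(P[...,2]-.0615)<.004)&(L[...,1]>0);print(n,np.nanpercentile(L[m][:,1],[95,99,99.5,100]))
im,d=grab('side','s6.png')
a,b=[cv2.resize(x[165:225,255:315],None,fx=6.5,fy=6.5,interpolation=cv2.INTER_CUBIC) for x in(im,np.load('pics/s5.png.rgb.npy'))]
cv2.imwrite('pics/s6c.png',np.hstack([a,b])[:,:,::-1])
E
```

```text
t 22.7 pos [ 0.4846 -0.154   0.0899] yaw -86.96 tilt [-0.0009  0.0039] F [-0.9  9.5  2. ] w 0.0358 gf 4.432766188401729
units [-0.01  0.24 -0.01] turn z -0.01
now [0.10337037 0.10770524 0.10835705 0.10860425]
at t5 [0.14132464 0.14580328 0.14604463 0.14682882]
start [0.24234549 0.2508258  0.25278705 0.25404625]
```

View pics/s6c.png

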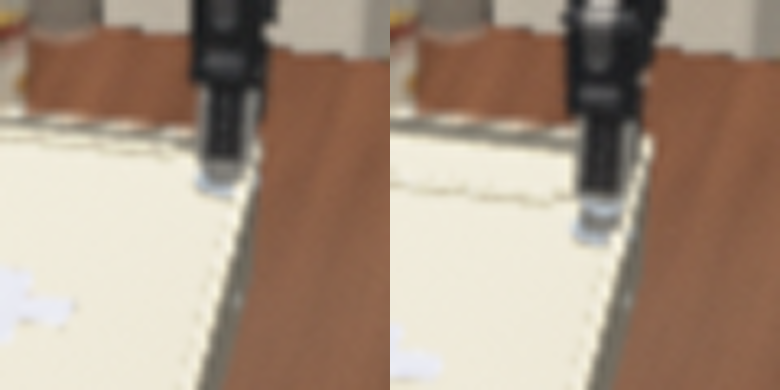

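The cover stopped dead (9.5 N) with its far edge at box y≈108 mm, so the joint is near 0.005. Less of the steel sleeve shows under the knob now (crop px (215,170)) than before (600,210). I'll relieve the push, rise clear and measure the knob's height.

Call:
play_rows([
  {"translation": [0, -0.1, 0], "delta_rot": [0, 0, 0]},
  {"translation": [0, -0.1, 0], "delta_rot": [0, 0, 0]},
  {"translation": [0, -0.1, 0], "delta_rot": [0, 0, 0]},
  {"translation": [0, 0, -0.3], "delta_rot": [0, 0, 0]},
  {"translation": [0, 0, -0.6], "delta_rot": [0, 0, 0]},
  {"translation": [0, 0, -0.8], "delta_rot": [0, 0, 0]},
  {"translation": [0, 0, -0.8], "delta_rot": [0, 0, 0]},
  {"translation": [-0.8, 0, -0.8], "delta_rot": [0, 0, 0]},
  {"translation": [-1, 0, 0], "delta_rot": [0, 0, 0]},
  {"translation": [-1, 0, 0], "delta_rot": [0, 0, 0]},
  {"translation": [-1, 0, 0], "delta_rot": [0, 0, 0]},
  {"translation": [-1, 0, 0], "delta_rot": [0, 0, 0]},
  {"translation": [0, 0, 0], "delta_rot": [0, 0, 0]},
  {"translation": [0, 0, 0], "delta_rot": [0, 0, 0]},
])

```text
t: 23.97
tool_pos: [0.3643, -0.1553, 0.1733]
eef_rot: [3.139, 0.081, 0.003]
wrist_force: [0.5, -0.2, 0.3]
gripper_width: 0.0356
grasp_force: 0.0
```

```bash
python3 - <<'E'
from h import *
goal(.48,-.14,.09,-86.93)
th=np.radians(3.07);R=np.array([[np.cos(th),-np.sin(th)],[np.sin(th),np.cos(th)]])
for n in('top','side'):
    im,d=grab(n,n+'7.png')
    for k,dd in(('now',d),('start',np.load(f'pics/{n}0.png.npy'))):
        P=cloud(n,dd);L=(P[...,:2]-[.5391,-.0484])@R;Z=P[...,2]
        m=(L[...,0]<-.045)&(L[...,0]>-.075)&(Z>.075)&(Z<.115)&(L[...,1]>-.14)&(L[...,1]<.08)
        print(n,k,m.sum(),'zmax',np.percentile(Z[m],[50,80,95]).round(4),'y',np.percentile(L[m][:,1],[2,50,98]).round(4))
cv2.imwrite('pics/s7c.png',cv2.resize(im[140:250,210:320],None,fx=5,fy=5,interpolation=cv2.INTER_CUBIC)[:,:,::-1])
E
```

```text
t 23.9667 pos [ 0.3643 -0.1553  0.1733] yaw -87.03 tilt [ 0.0017 -0.0015] F [ 0.5 -0.2  0.3] w 0.0356 gf 0.0
units [ 4.65 -0.38  3.34] turn z -0.02
top now 81 zmax [0.0969 0.0981 0.0998] y [-0.1054 -0.0954 -0.0842]
top start 82 zmax [0.0972 0.0989 0.0999] y [0.0401 0.0505 0.0607]
side now 93 zmax [0.0923 0.0979 0.0989] y [-0.1038 -0.0867 -0.0799]
side start 109 zmax [0.0921 0.0972 0.0987] y [0.0438 0.0587 0.0644]
```

View pics/s7c.png

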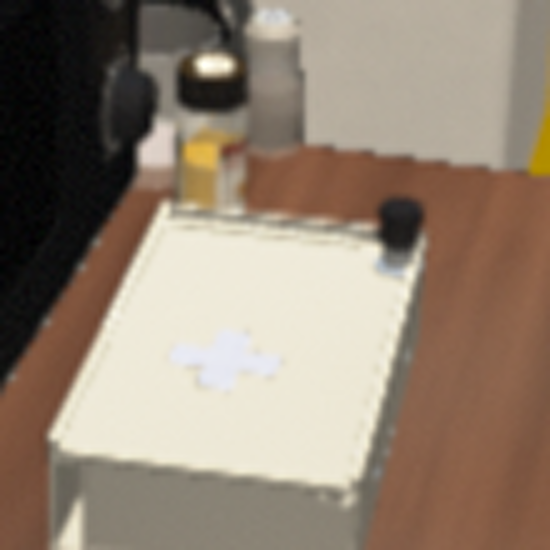

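The cover is fully across and the knob (crop px (400,220)) is at the same height as when its pin was home at the start, about 98 mm at the top in both views. So the pin has dropped in. The robot is clear, and I'm handing in.

```bash
python3 -c "
from h import *
print(manip.hand_in())"
```

```text
the job is handed in; nothing more can be done
None
```

The bottle lies on its side in the box, the cover is shut and its pin has dropped into the closing hole (knob height matches the pin-home height from the start). The job was handed in at about 24 s, and no verdict came back.

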